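# Open the dial padlock on the hall chest and hold it up

## Robot

A 7-joint arm with a two-finger parallel gripper is mounted at the origin on the work surface. World frame = base frame: x ahead of the robot, y to its left, z up, the work surface at z = 0. Lengths are in m, angles in degrees, forces in N, time in s.
With the tool pointing down it reaches from about 0.425 to 0.875 m from the base axis. Payload 4.7 kg.
Tool frame: the origin (TCP) lies at the very end of the fingers, on their centre line; the grasp point (between the pads) lies env.grip_point_offset behind it (env.grip_point_offset is the distance from the TCP to the grasp point, in m); z points along the fingers, y is the direction in which the jaws open and shut (so a half turn about z gives the same grasp; the last joint's range is limited). The gripper opens to 87 mm and grips with 3 to 60 N. Pads are 19 mm wide; open, the fingers measure 117 mm over their backs; the gripper's body (75 mm by 190 mm) begins 51 mm behind the grasp point.
Start: joints at [-73.447, 18.392, -4.016, 83.108, 1.295, 78.541, -3.26], TCP at [0.176, 0.626, 0.223] pointing down, gripper open.
Joint ranges: [-163.93, 163.93], [-17.29, 119.83], [-79.2, 71.16], [3.27, 140.29], [-89.18, 269.18], [5.43, 117.66], [-154.24, 154.24]. Speed limits (degrees/s): [147.25, 147.25, 180, 180, 180, 180, 180].

## Interface

Orientations are given as [roll, pitch, yaw] about the fixed x, y, z axes, in that order (R = Rz(yaw) Ry(pitch) Rx(roll)).
In Python, from cell import env gives the robot as it stands.
- The arm moves only by the tool send_rows, never from a script. Its argument "plan" is a list of rows, each a list of 7 numbers: the finger opening in mm, from 0 to 87, then the shift along the tool's x, y, z in mm, then the turn, a rotation vector about the tool's x, y, z in rad. A call has 1 to 12 rows; each row shifts and turns the commanded pose from where the row before left it, along the tool's axes as they then stand; what a row does not reach is not made up. A row lasts 1/10 s, in which the tool goes at most 50 mm and 8.59 degrees, less where a joint would pass 70% of its speed; a pose out of reach is approached as far as the arm can. A call is refused whole if a number of a shift passes 50 or a number of a turn 0.15, either way. A call with a gripper value outside its range is refused whole. The fingers move at their own pace and stop on an object; "grip_force" is the grip in N (left out, the last holds). Time passes only in rows, so rows that do not move let the fingers close. It gives the time, the measured TCP pose, the force and the opening at its end, in the units of the state.
- env.get_obs(): the state, without advancing time (a new reading comes with each control period).
- env.read_camera(name): name is "scene" or "top" or "wrist"; returns the picture (384x512x3 uint8, red, green, blue); there is no depth.
- env.get_calibration(name): a dict with "fx", "fy", "cx", "cy" (pixels), "extrinsics" (4x4, takes a point from camera to world coordinates). Camera axes: x right, y down, z forward; pixel columns grow to the right and rows downward; lengths in m; the calibration is good to about 2 mm. The wrist camera is an equidistant fisheye: a pixel r from the principal point sees the ray r / f radians off the axis. A picture is of the moment at which its call begins: read the wrist's pose just before it. get_calibration takes no time and is no camera call; for the wrist camera it gives the pose at the moment of the call.
- env.sign_off(): hands the job in, once; it reports no verdict.
Trained networks look in the newest picture that a camera, given by its name, has taken for a name from the list of things; names that differ only in an ending like _2 or _b are one class to them, and where a whole thing is asked for, a point or a joint stands for the part that bears it (a point fixed in the world has none). Each returns a list of dicts, best first, with "confidence" (0 to 1); they miss things now and then, are a little off and sometimes report something else, mostly with a low value. They report only what shows in the picture. A call takes as long as a camera call. They do not tell look-alikes from the thing itself.
- env.regions_of(camera, query): "region" (384x512 bool, what is visible of it) and "rect" ([left, top, right, bottom] in pixels, round what is visible of it).
The state is a dict: "time_s": time; "qpos": joint angles; "joint_velocities": joint speeds; "effort": joint torques, N m; "tool_pos": TCP position; "tool_rot": TCP orientation; "force": force on the tool from outside, world axes, zero at the start; "wrist_torque": the same for the moment, N m; "grip_width": finger opening in m.
Only numpy, scipy, OpenCV 4.12 (cv2) and the standard library are available. Lean on these libraries where they do the work, as an engineer would, in place of code of your own. Each camera call takes 0.05 s, during which the arm holds its last target. There are 200 camera calls.

## Task

The hall chest is shut by a dial padlock that has only its last number still to be dialled: turn the dial through its clicks until its long white line sits in the notch at the index mark, on the shackle end of the lock. Then pull the shackle fully open with the lock still lying on the hasp, lift the open lock off, and finish holding it up, still, about 15 cm above the chest - the program ends with the gripper keeping hold of it. Leave the shoe-care things on the bench and the chest where they are.

Things in the scene. Friction and masses are not known exactly. Their poses are not given: they have to be found in the camera images.
- chest: low pine hall chest, fixed to the bench, 240 (its x) by 320 (its y) by 90 mm high; origin at the centre of its underside, so its flat top is 90 mm above the bench. A dark steel hasp with a padlock lying on it, dial up, is on the top near the front (-x) edge.
- hasp (a point): top of the 2.5 mm steel hasp leaf under the middle of the lock, 80 mm to -x and 30 mm to -y of the chest's centre (chest axes). Two guard lips 9 mm high stand 1.5 mm clear of the lock's sides and keep it from turning; it can slide a few mm along them. The hasp is fixed to the chest and turns with it.
- staple (a point): middle of the eye of the staple, 27 mm to chest +y and 13 mm to chest -x of point hasp and 9 mm above the leaf; a fixed upright steel loop 4 mm thick (along chest y), 22 mm wide, 23 mm high, its eye 13 wide and 18.5 high. The free leg of the shackle runs through the eye, so the lock cannot be lifted until the shackle is open.
- lock_center (a point): centre of the padlock's steel body, a loose thing of about 0.2 kg in all; x axis along the shackle's legs away from the body (chest +y at the start), z up through the dial. The body reaches 25 mm to -x, 23 mm to +x, 26 mm to each side, 12 mm up and down of this point.
- dial_knob (a point): middle of the dial's round black knurled grip knob, on the dial's axis: knob 24 mm across, 13.5 mm high, standing on the dial disc (41 mm across, 4 mm thick) that lies on the lock's body. The point is 23 mm above the lock's centre and 7 mm below the knob's top. Any grasp yaw will do.
- dial_line (a point): point on the dial disc's long white line, 17.5 mm from the dial's axis; the line also runs over the top of the knob from its centre outwards. The other nine clicks have short thin white lines.
- index_mark (a point): the point of the lock where dial_line must come: 17.5 mm from the dial's axis towards the shackle, in line with the small white index mark on the rim of the lock's body.
- dial (a joint): dial angle, rad: 0 with the long line at the index, growing counter-clockwise seen from above; 1.2 to 2.6 at the start, so the short way is clockwise. It clicks into a notch every 0.628 rad (ten a turn), centres itself there when let go and takes about 0.05 N m to turn past a click. No end stops. The shackle is free only in the notch at 0 (or whole turns).
- shackle_grip (a point): middle between the shackle's two straight round legs, moves with it: legs 8 mm thick, 34 mm over their outsides, level, 12 mm above the hasp leaf; axes as the lock's. The legs run straight 10 mm further to +x, the bow ends 27 mm from here. Shut, it is 46 mm to +x of the lock's centre, 17 mm past the staple's face. Can be gripped from above across both legs.
- shackle (a joint): how far the shackle is drawn out of the body along the lock's +x, m; 0 shut, 0.018 fully open (free leg's end clear of body and staple). Stays where left, friction about 3 N. Pulling it drags the lock a few mm (2 to 6) until the body bears on the staple, then it slides out; the open lock lifts straight up (ease the pull first, or the body drags on the staple).
- tree_a: beech shoe tree, 240 long, 74 wide, 81 high, lying along its x; bystander
- tree_b: the other beech shoe tree, same size; bystander
- mallet: wooden mallet, head 80 x 125 x 65 mm at its origin, handle 225 mm to its -x; bystander
- brush: boot brush with copper handle, 265 mm along its x, 52 wide, 55 high; bystander
- weight: squat brown-glazed stoneware boot weight, 108 mm across, 86 high; bystander
- tin: round polish tin on the chest lid, 72 mm across, 24 high; bystander
- shoehorn: flat steel shoehorn on the chest lid, 160 x 34 x 6 mm, along its x; bystander
Not all that is in view belongs to the job. What is shaped like the part that bears lock_center but green, orange or purple is not meant.

How it is judged (in metres and radians):
On the way, in this order (a step that is already met when the one before it is completed fails the run):
1. the dial's long line stands at the index with the shackle still shut (distance between dial_line and index_mark below 0.0035 m and value of joint shackle below 0.004 m), for 0.2 s.
2. the shackle is pulled fully open while the lock still lies on the hasp (value of joint shackle above 0.015 m and z of lock_center in the frame of hasp below 0.024 m and horizontal distance between lock_center and hasp below 0.02 m), for 0.1 s.
At the end, for the whole second after the job is handed in: the lock, its shackle still drawn out at least 10 mm, is held by the gripper (more than 1 N), clear of the chest and still (under 30 mm/s), the centre of its body at least 100 mm above the chest's top (190 mm above the bench); the bystanders are within 30 mm of where they were (value of joint shackle above 0.01 m and height (world z) of lock_center above 0.19 m and contact force between lock and the fingers above 1 N and contact force between lock and chest below 0.1 N and linear speed of lock below 0.03 m/s and distance of each of tree_a, tree_b, mallet, brush, weight, tin, shoehorn from where it was at the start of the episode below 0.03 m); the arm keeps its last pose, push and grip.
It fails at once if a bystander is moved by more than 30 mm (distance of any of tree_a, tree_b, mallet, brush, weight, tin, shoehorn from where it was at the start of the episode above 0.03 m).
It also fails if it takes over 64 s, if anything falls off the work surface, if the arm or the gripper's body presses on something with over 40 N, if the wrist force passes 120 N, or if a joint passes its speed limit or range.

## Working session

There is one attempt and no reset: what is moved stays moved. The work goes in short steps, Python scripts to look and compute and a tool call to move; the robot and the scene stay as the last step left them, time stands still between calls to the robot, and variables do not carry over. Pictures are saved under pics/ and viewed, about 8 in all and at most 12, crops included, and the job is handed in when it is done.

Besides the shell and the picture viewer there is one more tool, called after "Request:" by a JSON object that holds its "method" and its "body". send_rows: Moves the arm, as the interface text tells. Its arguments: {"type":"object","properties":{"plan":{"type":"array"},"grip_force":{"type":"number"}},"required":["plan"]}

```bash
mkdir -p pics; ls; cat > h.py <<'E'
import numpy as np, cv2
from cell import env
def save(img,name,crop=None,scale=1):
    im=img[:,:,::-1]
    if crop: l,t,r,b=crop; im=im[t:b,l:r]
    cv2.imwrite('pics/'+name,cv2.resize(im,None,fx=scale,fy=scale,interpolation=cv2.INTER_CUBIC))
def ray(cal,u,v,fish=False):
    x=(u-cal['cx'])/cal['fx'];y=(v-cal['cy'])/cal['fy']
    if fish:
        r=np.hypot(x,y);d=np.array([np.sin(r)*x/max(r,1e-9),np.sin(r)*y/max(r,1e-9),np.cos(r)])
    else: d=np.array([x,y,1.])
    T=np.array(cal['extrinsics']);return T[:3,3],T[:3,:3]@d
def at_z(cal,u,v,z,fish=False):
    o,d=ray(cal,u,v,fish);return o+d*(z-o[2])/d[2]
def proj(cal,p,fish=False):
    T=np.linalg.inv(np.array(cal['extrinsics']));q=T[:3,:3]@np.asarray(p)+T[:3,3]
    if fish:
        r=np.hypot(q[0],q[1]);th=np.arctan2(r,q[2]);s=th/max(r,1e-9);x,y=q[0]*s,q[1]*s
    else: x,y=q[0]/q[2],q[1]/q[2]
    return np.array([cal['cx']+cal['fx']*x,cal['cy']+cal['fy']*y])
E
python3 - <<'E'
from h import *
o=env.get_obs();print(o['time_s'],o['tool_pos'],o['tool_rot'],env.grip_point_offset,o['force'])
t=env.read_camera('top');s=env.read_camera('scene')
save(np.hstack([t,s]),'a.png',None,0.78)
for cam in('top','scene'):
    c=env.get_calibration(cam);print(cam,c['fx'],np.round(c['extrinsics'],3).tolist())
    for q in('lock_center','chest','dial_knob','shackle_grip','tin','dial_line'):
        try:
            for d in env.regions_of(cam,q)[:4]:
                ys,xs=np.nonzero(d['region']);print(cam,q,round(d['confidence'],2),d['rect'],xs.mean().round(1),ys.mean().round(1),at_z(c,xs.mean(),ys.mean(),.1).round(3))
        except Exception as e: print(cam,q,e)
E
```

```text
pics
0.0 [0.1762678  0.62504787 0.22144794] [-1.79889140e+02  6.84992011e-03  1.64258618e+02] 0.0187 [-0.55014346 -0.15390694 -0.40672835]
top 428.175122319572 [[0.007, -0.995, 0.095, 0.358], [-1.0, -0.005, 0.012, 0.013], [-0.012, -0.095, -0.995, 1.242], [0.0, 0.0, 0.0, 1.0]]
top lock_center 0.86 [198.5, 225.5, 224.3, 261.0] 210.6 239.5 [0.342 0.161 0.1  ]
top lock_center 0.85 [279.4, 233.9, 315.7, 253.7] 290.6 243.0 [ 0.334 -0.051  0.1  ]
top lock_center 0.71 [253.5, 169.7, 288.6, 193.2] 274.7 180.3 [ 0.501 -0.008  0.1  ]
top lock_center 0.64 [253.3, 173.9, 269.1, 190.8] 259.9 183.2 [0.493 0.031 0.1  ]
top chest 0.58 [199.2, 105.0, 328.1, 213.7] 263.6 158.4 [0.561 0.022 0.1  ]
top dial_knob 0.72 [284.0, 238.8, 297.7, 250.8] 288.9 242.8 [ 0.335 -0.046  0.1  ]
top dial_knob 0.68 [203.7, 230.5, 217.8, 245.5] 210.9 236.2 [0.351 0.161 0.1  ]
top dial_knob 0.53 [366.9, 189.8, 380.7, 204.4] 373.7 196.4 [ 0.459 -0.273  0.1  ]
top dial_knob 0.23 [197.0, 103.2, 329.0, 211.0] 263.2 158.5 [0.561 0.023 0.1  ]
top shackle_grip 0.67 [251.9, 174.0, 266.3, 189.2] 259.7 182.9 [0.494 0.032 0.1  ]
top 
[... 1189 characters left out ...]
 194.5 [ 0.481 -0.013  0.1  ]
scene dial_knob 0.56 [234.6, 191.4, 266.0, 207.3] 249.2 197.6 [ 0.499 -0.015  0.1  ]
scene dial_knob 0.44 [158.2, 228.5, 172.2, 239.1] 165.1 234.1 [ 0.559 -0.307  0.1  ]
scene shackle_grip 0.64 [255.8, 186.8, 266.9, 199.1] 261.4 193.5 [0.495 0.03  0.1  ]
scene tin 0.36 [117.0, 181.6, 150.5, 212.7] 132.8 198.2 [ 0.34  -0.354  0.1  ]
scene dial_line 0.69 [155.2, 229.2, 172.4, 239.6] 164.8 234.1 [ 0.559 -0.308  0.1  ]
scene dial_line 0.59 [276.5, 175.3, 283.1, 182.6] 278.8 178.6 [0.442 0.119 0.1  ]
scene dial_line 0.41 [243.7, 190.0, 253.4, 202.2] 247.7 194.6 [ 0.482 -0.012  0.1  ]
scene dial_line 0.18 [238.7, 188.0, 266.9, 206.8] 250.6 197.2 [ 0.499 -0.01   0.1  ]
```

View pics/a.png

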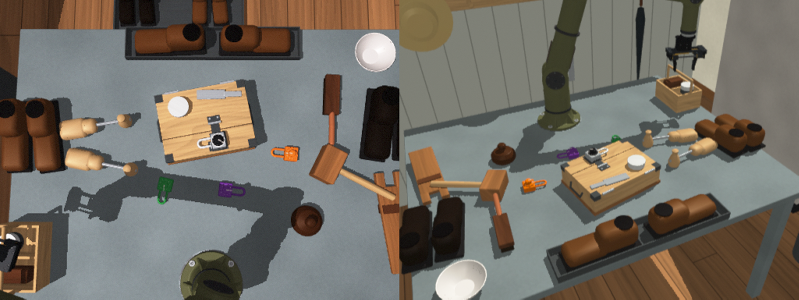

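Candidates in the top camera: the steel lock on the chest (~275,180), green (211,239), purple (290,243) and orange (374,196). The description means the steel one on the chest, so I'll check it in a close crop.

```bash
python3 - <<'E'
from h import *
t=env.read_camera('top');s=env.read_camera('scene')
save(t,'b1.png',(190,95,340,220),5)
c=env.get_calibration('top')
im=cv2.cvtColor(t,cv2.COLOR_RGB2HSV)
r=[d for d in env.regions_of('top','chest')][0]['region'].astype(np.uint8)
cnt=max(cv2.findContours(r,0,2)[0],key=cv2.contourArea);print(cv2.minAreaRect(cnt))
b=cv2.boxPoints(cv2.minAreaRect(cnt));P=np.array([at_z(c,u,v,.09) for u,v in b]);print(b,P.round(3),P.mean(0))
for d in env.regions_of('top','dial_knob')+env.regions_of('top','shackle_grip')+env.regions_of('top','lock_center'):
    print(d['confidence'],d['rect'])
print(c['cx'],c['cy'])
E
```

```text
((262.70245361328125, 155.5488739013672), (93.05924987792969, 122.18286895751953), 79.42646789550781)
[[194.11029  121.019424]
 [314.2185    98.5992  ]
 [331.29462  190.07832 ]
 [211.1864   212.49855 ]] [[ 0.666  0.214  0.09 ]
 [ 0.73  -0.117  0.09 ]
 [ 0.477 -0.161  0.09 ]
 [ 0.414  0.162  0.09 ]] [0.57182934 0.02446728 0.09      ]
0.68 [286.6, 237.2, 295.8, 250.9]
0.62 [205.4, 227.1, 218.4, 246.6]
0.51 [272.1, 173.1, 286.2, 189.7]
0.43 [367.8, 188.4, 382.4, 205.9]
0.61 [201.3, 250.9, 215.6, 262.9]
0.45 [296.4, 237.8, 316.2, 248.4]
0.44 [348.1, 185.8, 363.5, 200.9]
0.4 [251.6, 173.6, 268.2, 188.1]
0.95 [199.6, 224.1, 224.7, 259.9]
0.77 [256.6, 171.1, 286.0, 190.0]
0.76 [278.9, 232.8, 317.6, 252.4]
0.75 [348.0, 188.9, 380.0, 208.2]
261.31415505598295 192.8091098373452
```

View pics/b1.png

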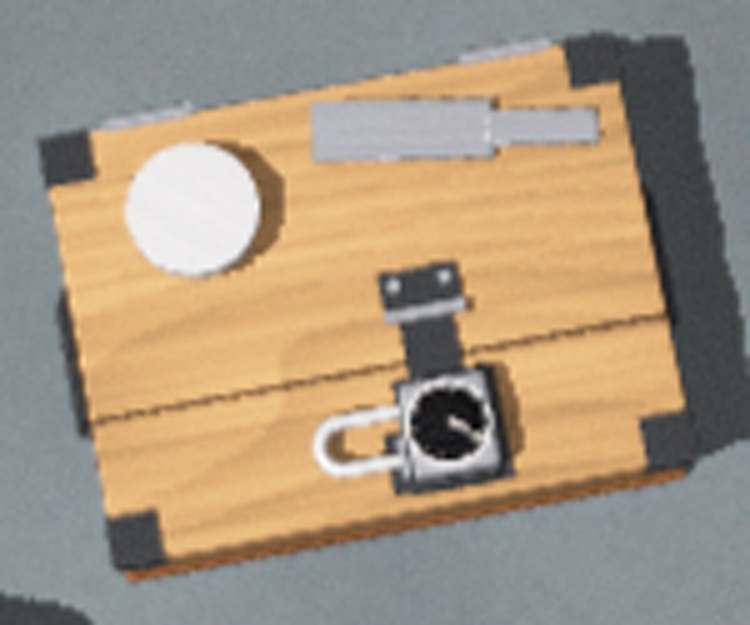

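```bash
cat >> h.py <<'E'
from scipy.spatial.transform import Rotation as Ro
def delta(p,yaw):
    "tool-frame shift (mm) from measured pose to p, and tool-z turn (rad) to yaw (deg)"
    o=env.get_obs();R=Ro.from_euler('xyz',o['tool_rot'],degrees=True)
    d=R.inv().apply(np.array(p)-o['tool_pos'])*1000
    rv=(R.inv()*Ro.from_euler('xyz',[180,0,yaw],degrees=True)).as_rotvec()
    return d.round(1),rv.round(4)
E
python3 - <<'E'
from h import *
c=env.get_calibration('top')
px=[(190+x/5,95+y/5) for x,y in((40,135),(617,38),(690,468),(112,562))]
P=np.array([at_z(c,u,v,.09) for u,v in px]);print(P.round(3),P.mean(0))
y1=P[0]-P[1];y2=P[3]-P[2];x1=P[0]-P[3];x2=P[1]-P[2]
print([np.linalg.norm(v) for v in(y1,y2,x1,x2)])
yaw=[np.degrees(np.arctan2(-y[0],y[1])) for y in(y1,y2)]+[np.degrees(np.arctan2(x[1],x[0])) for x in(x1,x2)];print(yaw)
a=np.radians(np.mean(yaw));ex=np.array([np.cos(a),np.sin(a),0]);ey=np.array([-np.sin(a),np.cos(a),0])
h=P.mean(0)-.08*ex-.03*ey;print('hasp',h)
k=at_z(c,190+450/5,95+423/5,.1345);print('knob from image',k)
print(delta([k[0],k[1],.25],165))
E
```

```text
[[ 0.663  0.203  0.09 ]
 [ 0.719 -0.114  0.09 ]
 [ 0.481 -0.153  0.09 ]
 [ 0.428  0.159  0.09 ]] [0.57275655 0.02380195 0.09      ]
[np.float64(0.3221592835979808), np.float64(0.3161420067771848), np.float64(0.23904173378365073), np.float64(0.24102964412408817)]
[np.float64(9.943793313602875), np.float64(9.585693997556604), np.float64(10.549237030230683), np.float64(9.112353018199634)]
hasp [ 0.49902852 -0.01937418  0.09      ]
knob from image [ 0.49901686 -0.02151987  0.1345    ]
(array([-486.1, -535.3,  -27.4]), array([ 0.0001,  0.    , -0.013 ]))
```

Request:
{"method": "send_rows", "body": {"plan": [[87,-15,-16,-10,0,0,0],[87,-28,-31,-10,0,0,0],[87,-30,-33,-7,0,0,0],[87,-30,-33,0,0,0,0],[87,-30,-33,0,0,0,0],[87,-30,-33,0,0,0,0],[87,-30,-33,0,0,0,0],[87,-30,-33,0,0,0,0],[87,-30,-33,0,0,0,0],[87,-30,-33,0,0,0,0],[87,-30,-33,0,0,0,0],[87,-30,-33,0,0,0,0]]}}

```text
time_s: 2.2
tool_pos: [0.4048, 0.168, 0.2499]
tool_rot: [179.9, 0.0, 164.3]
force: [1.0, 0.2, 0.0]
grip_width: 0.0869
```

Request:
{"method": "send_rows", "body": {"plan": [[87,-30,-33,0,0,0,0],[87,-30,-33,0,0,0,0],[87,-30,-33,0,0,0,0],[87,-28,-31,0,0,0,0],[87,-25,-28,0,0,0,0],[87,0,0,0,0,0,0],[87,0,0,0,0,0,0]]}}

```text
time_s: 2.9
tool_pos: [0.499, -0.0218, 0.2496]
tool_rot: [180.0, -0.0, 164.1]
force: [-0.8, 0.4, 0.4]
grip_width: 0.087
```

```bash
python3 - <<'E'
from h import *
o=env.get_obs();print(o['time_s'],o['tool_pos'],o['tool_rot'],o['qpos'])
c=env.get_calibration('wrist');w=env.read_camera('wrist')
k=[.499,-.0215,.1345];print('fx',c['fx'],'pred knob px',proj(c,k,True))
for q in('dial_knob','dial_line','lock_center','shackle_grip'):
    for d in env.regions_of('wrist',q)[:3]:
        ys,xs=np.nonzero(d['region']);print(q,round(d['confidence'],2),d['rect'],xs.mean(),ys.mean(),at_z(c,xs.mean(),ys.mean(),.1345,True))
u,v=map(int,proj(c,k,True));l=max(u-100,0);t=max(v-75,0);print(l,t)
save(w,'c.png',(l,t,min(l+200,512),min(t+150,384)),4)
E
```

```text
2.9 [ 0.49902569 -0.02181089  0.24956624] [ 1.79984693e+02 -1.15104461e-02  1.64125919e+02] [-37.53259121  -2.17290095  36.41684496 102.81597006   1.29581183
  78.94219041  72.74176198]
fx 297.3186396354542 pred knob px [252.89529456 187.0739081 ]
dial_knob 0.67 [350.3, 10.1, 376.5, 36.6] 360.7511885895404 23.1283676703645 [0.36944859 0.12309325 0.1345    ]
dial_knob 0.62 [68.3, 183.0, 90.5, 209.9] 78.77045454545454 193.00227272727273 [ 0.45238713 -0.20824713  0.1345    ]
dial_knob 0.56 [180.1, 36.1, 209.5, 63.2] 196.24818577648767 49.943396226415096 [ 0.35762304 -0.03569282  0.1345    ]
dial_line 0.88 [69.5, 182.7, 89.0, 206.2] 78.71182266009852 193.32758620689654 [ 0.45270661 -0.20849914  0.1345    ]
dial_line 0.84 [349.3, 8.7, 374.1, 39.1] 360.63695299837923 23.256077795786062 [0.36956034 0.1229322  0.1345    ]
dial_line 0.78 [237.2, 164.1, 278.6, 204.0] 256.412213740458 183.3053435114504 [ 0.49629127 -0.01719612  0.1345    ]
lock_center 0.92 [146.7, 32.1, 223.5, 74.1] 190.04916317991632 53.36767782426778 [ 0.35887503 -0.04215815  0.1345    ]
lock_center 0.89 [227.1, 138.7, 322.7, 212.2] 265.25906735751295 175.5615284974093 [ 0.49120193 -0.00694125  0.1345    ]
lock_center 0.67 [337.0, 0.0, 376.5, 44.5] 357.4349442379182 24.552416356877323 [0.37037935 0.11917762 0.1345    ]
shackle_grip 0.72 [146.4, 42.6, 180.3, 72.7] 162.98522167487684 59.98522167487685 [ 0.35594361 -0.06873533  0.1345    ]
shackle_grip 0.69 [92.5, 175.0, 121.0, 200.1] 109.89491525423729 185.08813559322033 [ 0.45551743 -0.16513925  0.1345    ]
shackle_grip 0.65 [274.1, 142.5, 320.7, 183.0] 298.5753846153846 159.72615384615384 [0.48481554 0.02786471 0.1345    ]
152 112
```

View pics/c.png

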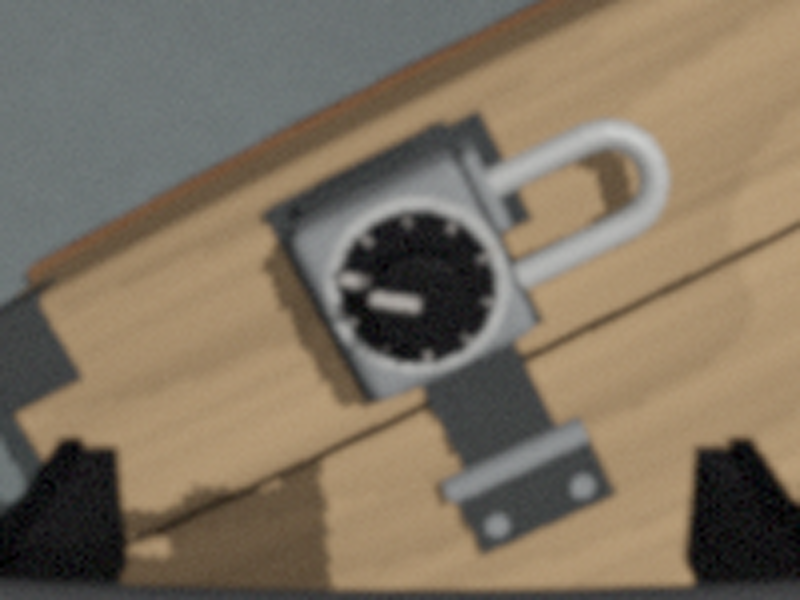

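Picture 3 shows the steel lock with the disc centre at crop (415,282), knob-top centre near (420,303), the long line end at (350,281), and the shackle to the right and up.

```bash
python3 - <<'E'
from h import *
c=env.get_calibration('wrist')
f=lambda x,y,z:at_z(c,152+x/4,112+y/4,z,True)
print('knobtop',f(420,303,.1345),'disc',f(415,282,.1205))
d=f(415,282,.1205);l=f(350,281,.1205);print('line',l,np.linalg.norm(l-d))
b=f(668,180,.1045);s=(f(500,185,.1045)+f(530,275,.1045))/2;print('bow',f(640,150,.1045),s)
a=np.degrees(np.arctan2(*(l-d)[1::-1]));print('line az',a,'dial',a-99.8)
x=np.array([np.cos(np.radians(99.8)),np.sin(np.radians(99.8)),0])
for off in(0,.046,.073):print(off,proj(c,[*(d+x*off)[:2],.1045],True))
E
```

```text
knobtop [ 0.50046049 -0.01583785  0.1345    ] disc [ 0.49869436 -0.0164729   0.1205    ]
line [ 0.49399572 -0.03227144  0.1205    ] 0.016482451104392136
bow [0.48397034 0.04940874 0.1045    ] [0.49633889 0.01191345 0.1045    ]
line az -106.56299220310555 dial -206.36299220310553
0 [255.61121676 178.62543886]
0.046 [294.94067272 160.6072592 ]
0.073 [317.90394998 150.15820304]
```

Request:
{"method": "send_rows", "body": {"plan": [[60,0.7,4.3,30,0,0,0],[60,0,0,40,0,0,0],[60,0,0,30,0,0,0],[60,0,0,15,0,0,0],[60,0,0,9,0,0,0],[60,0,0,2,0,0,0],[20,0,0,0,0,0,0],[20,0,0,0,0,0,0],[20,0,0,0,0,0,0],[20,0,0,0,0,0,0],[20,0,0,0,0,0,0]], "grip_force": 20}}

```text
time_s: 4.25
tool_pos: [0.4998, -0.0168, 0.1239]
tool_rot: [180.0, 0.0, 164.3]
force: [0.9, -0.3, 0.5]
grip_width: 0.0283
```

Request:
{"method": "send_rows", "body": {"plan": [[20,0,0,0,0,0,0],[20,0,0,0,0,0,0],[20,0,0,0,0,0,0]]}}

```text
time_s: 4.55
tool_pos: [0.4997, -0.0172, 0.1238]
tool_rot: [-180.0, 0.0, 164.2]
force: [-0.0, -1.0, 2.3]
grip_width: 0.0227
```

Request:
{"method": "send_rows", "body": {"plan": [[15,0,0,0,0,0,0.148],[15,0,0,0,0,0,0.148],[15,0,0,0,0,0,0.148],[15,0,0,0,0,0,0.148],[15,0,0,0,0,0,0.148],[15,0,0,0,0,0,0.148],[15,0,0,0,0,0,0.148],[15,0,0,0,0,0,0.148],[15,0,0,0,0,0,0.148]]}}

```text
time_s: 5.45
tool_pos: [0.5001, -0.0171, 0.1238]
tool_rot: [179.9, 0.0, 87.6]
force: [1.7, -2.1, 0.5]
grip_width: 0.0232
```

Request:
{"method": "send_rows", "body": {"plan": [[15,0,0,0,0,0,0.148],[15,0,0,0,0,0,0.148],[15,0,0,0,0,0,0.148],[15,0,0,0,0,0,0.148],[15,0,0,0,0,0,0.148],[15,0,0,0,0,0,0.148],[15,0,0,0,0,0,0.148],[15,0,0,0,0,0,0.148],[15,0,0,0,0,0,0],[15,0,0,0,0,0,0],[15,0,0,0,0,0,0]]}}

```text
time_s: 6.55
tool_pos: [0.5005, -0.0175, 0.1239]
tool_rot: [179.9, -0.1, 20.2]
force: [4.1, -3.5, -0.2]
grip_width: 0.0229
```

Request:
{"method": "send_rows", "body": {"plan": [[50,0,0,0,0,0,0],[50,0,0,0,0,0,0],[60,0,0,-10,0,0,0],[60,0,0,-30,0,0,0],[60,0,0,-40,0,0,0],[60,0,0,-40,0,0,-0.14],[60,0,0,0,0,0,-0.14],[60,0,0,0,0,0,-0.14],[60,0,0,0,0,0,-0.14],[60,0,0,0,0,0,-0.14],[60,0,0,0,0,0,-0.14],[60,0,0,0,0,0,-0.14]]}}

```text
time_s: 7.75
tool_pos: [0.4989, -0.0163, 0.2439]
tool_rot: [-179.9, -0.0, 76.6]
force: [-0.1, 1.0, 0.2]
grip_width: 0.06
```

Request:
{"method": "send_rows", "body": {"plan": [[60,0,0,0,0,0,-0.14],[60,0,0,0,0,0,-0.14],[60,0,0,0,0,0,-0.14],[60,0,0,0,0,0,0],[60,0,0,0,0,0,0]]}}

```text
time_s: 8.25
tool_pos: [0.4992, -0.0165, 0.2438]
tool_rot: [-180.0, -0.0, 100.2]
force: [-0.2, 0.3, 1.5]
grip_width: 0.0603
```

```bash
python3 - <<'E'
from h import *
o=env.get_obs();print(o['time_s'],o['tool_pos'],o['tool_rot'],o['qpos'])
c=env.get_calibration('wrist');w=env.read_camera('wrist')
k=[.4995,-.0175,.1205];u,v=map(int,proj(c,k,True));l=max(u-100,0);t=max(v-75,0);print(l,t,u,v)
x=np.array([np.cos(np.radians(99.8)),np.sin(np.radians(99.8)),0])
print('index px',(proj(c,k+x*.0175,True)-[l,t])*4,'sh grip',(proj(c,[*(k+x*.046)[:2],.1045],True)-[l,t])*4)
save(w,'d.png',(l,t,min(l+200,512),min(t+150,384)),4)
E
```

```text
8.25 [ 0.49921367 -0.01650256  0.24380802] [-1.79987625e+02 -3.90539408e-02  1.00160983e+02] [-48.14938255  -2.69791049  46.18738176 103.5608925    1.94989634
  78.33197723   7.77214782]
153 111 253 186
index px [402.72932839 231.52110004] sh grip [403.38349208 108.78273243]
```

View pics/d.png

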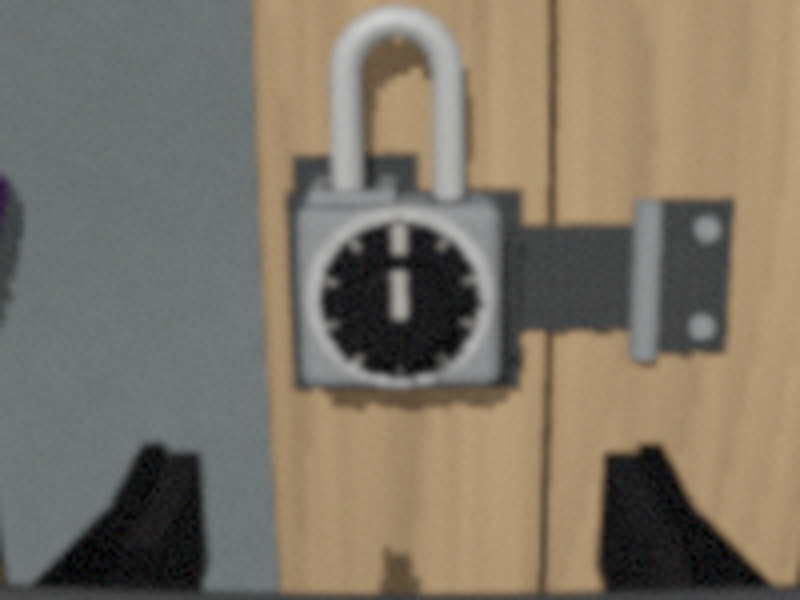

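Picture 4 shows the long line pointing straight at the shackle, with its tip at crop (400,230), so the dial is at the index. The shackle legs are at crop x≈347 and 449, and the outer end of the bow is at (397,8).

```bash
python3 - <<'E'
from h import *
c=env.get_calibration('wrist')
f=lambda x,y:at_z(c,153+x/4,111+y/4,.1045,True)
x=np.array([np.cos(np.radians(99.8)),np.sin(np.radians(99.8)),0])
print('legs',f(347,120),f(449,120),np.linalg.norm(f(347,120)-f(449,120)),'apex',f(397,8))
g=f(397,8)-.027*x;print('grip',g,'hasp-based',np.array([.499,-.0194,0])+.046*x)
print('knob-based',np.array([.4995,-.0175,0])+.046*x)
print(delta([g[0],g[1],.0955],99.8))
E
```

```text
legs [0.47813141 0.0224031  0.1045    ] [0.50366771 0.02697573 0.1045    ] 0.025942466202361136 apex [0.48562924 0.05273853 0.1045    ]
grip [0.4902249  0.02613252 0.1045    ] hasp-based [0.49117036 0.02592876 0.        ]
knob-based [0.49167036 0.02782876 0.        ]
(array([ 43.6,  -1.3, 148.3]), array([-0.0002, -0.0005,  0.0065]))
```

Request:
{"method": "send_rows", "body": {"plan": [[60,22,-0.7,10,0,0,0.0065],[60,22,-0.6,40,0,0,0],[60,0,0,40,0,0,0],[60,0,0,30,0,0,0],[60,0,0,18,0,0,0],[60,0,0,9,0,0,0],[60,0,0,0,0,0,0],[25,0,0,0,0,0,0],[25,0,0,0,0,0,0],[25,0,0,0,0,0,0],[25,0,0,0,0,0,0],[25,0,0,0,0,0,0]], "grip_force": 40}}

```text
time_s: 9.5
tool_pos: [0.4909, 0.0264, 0.0971]
tool_rot: [179.9, -0.0, 99.9]
force: [-0.0, -1.2, 1.7]
grip_width: 0.0327
```

Request:
{"method": "send_rows", "body": {"plan": [[25,0,0,0,0,0,0],[25,0,0,0,0,0,0]]}}

```text
time_s: 9.7
tool_pos: [0.4909, 0.0264, 0.097]
tool_rot: [179.9, -0.0, 99.9]
force: [-0.1, 0.6, 2.4]
grip_width: 0.033
```

Request:
{"method": "send_rows", "body": {"plan": [[25,2,0,0,0,0,0],[25,2,0,0,0,0,0],[25,2,0,0,0,0,0],[25,2,0,0,0,0,0],[25,2,0,0,0,0,0],[25,2,0,0,0,0,0],[25,2,0,0,0,0,0],[25,2,0,0,0,0,0],[25,2,0,0,0,0,0],[25,2,0,0,0,0,0]]}}

```text
time_s: 10.7
tool_pos: [0.4874, 0.0443, 0.0966]
tool_rot: [180.0, 0.2, 99.9]
force: [3.3, -9.2, 2.7]
grip_width: 0.0325
```

Request:
{"method": "send_rows", "body": {"plan": [[25,1,0,0,0,0,0],[25,1,0,0,0,0,0],[25,0,0,0,0,0,0]]}}

```text
time_s: 11.0
tool_pos: [0.4874, 0.0443, 0.0966]
tool_rot: [180.0, 0.3, 99.9]
force: [3.1, -10.7, 2.3]
grip_width: 0.0326
```

Request:
{"method": "send_rows", "body": {"plan": [[25,2,0,0,0,0,0],[25,2,0,0,0,0,0],[25,2,0,0,0,0,0],[25,0,0,0,0,0,0]]}}

```text
time_s: 11.4
tool_pos: [0.4873, 0.0446, 0.0967]
tool_rot: [180.0, 0.7, 99.7]
force: [5.4, -21.4, 3.7]
grip_width: 0.0323
```

```bash
python3 - <<'E'
from h import *
o=env.get_obs();print(o['time_s'],o['tool_pos'],o['tool_rot'],o['force'],o['wrist_torque'])
w=env.read_camera('wrist');t=env.read_camera('top');s=env.read_camera('scene')
a=cv2.resize(w[70:290,130:400],(540,440));b=cv2.resize(t[150:205,235:305],(0,0),fx=3.7,fy=4);b=np.vstack([b,np.zeros((220,b.shape[1],3),np.uint8)])[:440]
d=cv2.resize(s[165:225,215:280],(b.shape[1],220));b[220:]=d
save(np.hstack([a,b]),'e.png')
E
```

```text
11.4 [0.48731827 0.04464757 0.09670741] [179.95886073   0.70284264  99.72409986] [  5.35832306 -21.42019864   3.65716454] [-4.89329088 -1.20089651  0.43145022]
```

View pics/e.png

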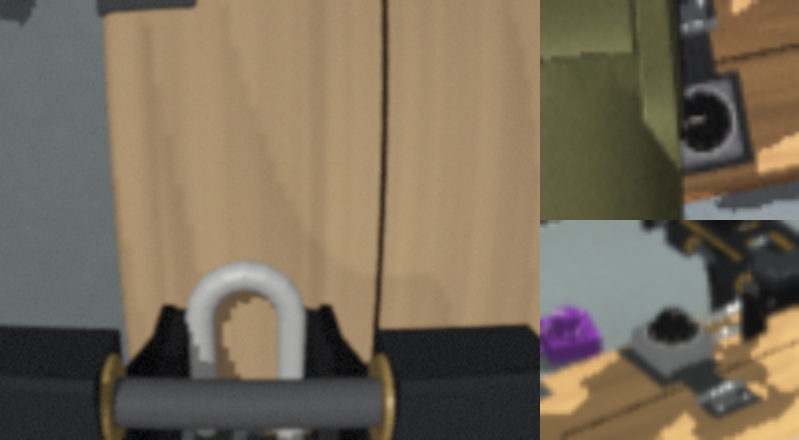

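```bash
python3 - <<'E'
from h import *
c=env.get_calibration('wrist')
x=np.array([np.cos(np.radians(99.8)),np.sin(np.radians(99.8)),0])
a=at_z(c,253.5,201,.1045,True);print(a,(a-[.48563,.05274,.1045])@x, (a[:2]-env.get_obs()['tool_pos'][:2])@x[:2])
t=env.read_camera('top');ct=env.get_calibration('top')
# knob/disc centre from dark pixels in top view
g=t[170:195,268:296].max(2)
ys,xs=np.nonzero(g<60);print(len(xs))
save(t,'f.png',(255,160,305,205),12)
E
```

```text
[0.48267751 0.07162898 0.1045    ] 0.01911589046506374 0.027401510483584055
263
```

View pics/f.png

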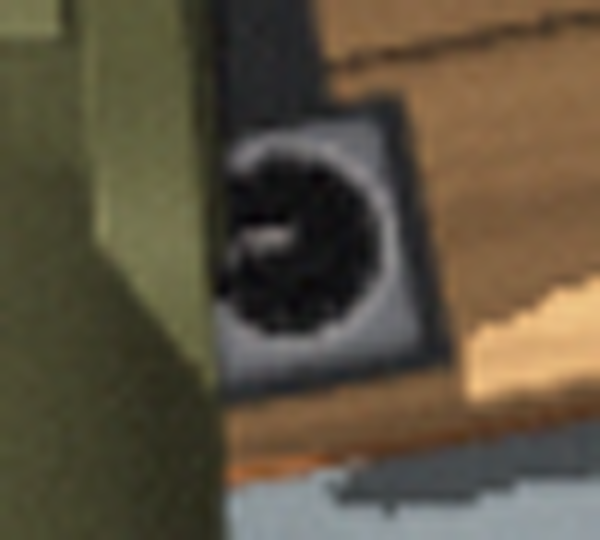

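Request:
{"method": "send_rows", "body": {"plan": [[25,2,0,0,0,0,0],[25,2,0,0,0,0,0],[25,0,0,0,0,0,0],[25,0,0,0,0,0,0]]}}

```text
time_s: 12.0
tool_pos: [0.4872, 0.0448, 0.0967]
tool_rot: [180.0, 1.0, 99.6]
force: [6.7, -29.1, 2.6]
grip_width: 0.0324
```

It's a hard stop: 30 N with no movement. I'll ease off, let go and measure the extension from above before lifting.

Request:
{"method": "send_rows", "body": {"plan": [[25,-3,0,0,0,0,0],[25,-3,0,0,0,0,0],[25,-3,0,0,0,0,0],[25,0,0,0,0,0,0]]}}

```text
time_s: 12.4
tool_pos: [0.4874, 0.0444, 0.0966]
tool_rot: [180.0, 0.3, 99.8]
force: [3.1, -10.9, 3.2]
grip_width: 0.0325
```

Request:
{"method": "send_rows", "body": {"plan": [[25,-2,0,0,0,0,0],[25,-1.5,0,0,0,0,0],[25,0,0,0,0,0,0],[60,0,0,0,0,0,0],[60,0,0,0,0,0,0],[60,0,0,-20,0,0,0],[60,-20,0,-45,0,0,0],[60,-20,0,-45,0,0,0],[60,-20,0,-35,0,0,0],[60,0,0,0,0,0,0],[60,0,0,0,0,0,0]]}}

```text
time_s: 13.5
tool_pos: [0.4971, -0.0125, 0.2415]
tool_rot: [180.0, -0.1, 100.0]
force: [-0.2, 1.5, 0.6]
grip_width: 0.0602
```

```bash
python3 - <<'E'
from h import *
o=env.get_obs();print(o['time_s'],o['tool_pos'],o['tool_rot'],o['force'])
c=env.get_calibration('wrist');w=env.read_camera('wrist')
k=[.4975,-.0,.1205];u,v=map(int,proj(c,k,True));l=max(u-100,0);t=max(v-75,0)
save(w,'g.png',(l,t,min(l+200,512),min(t+150,384)),4);print(l,t)
E
```

```text
13.5 [ 0.49709521 -0.0125226   0.24148006] [ 1.79996574e+02 -1.32379186e-01  9.99556717e+01] [-0.23709003  1.4938083   0.58265354]
156 98
```

View pics/g.png

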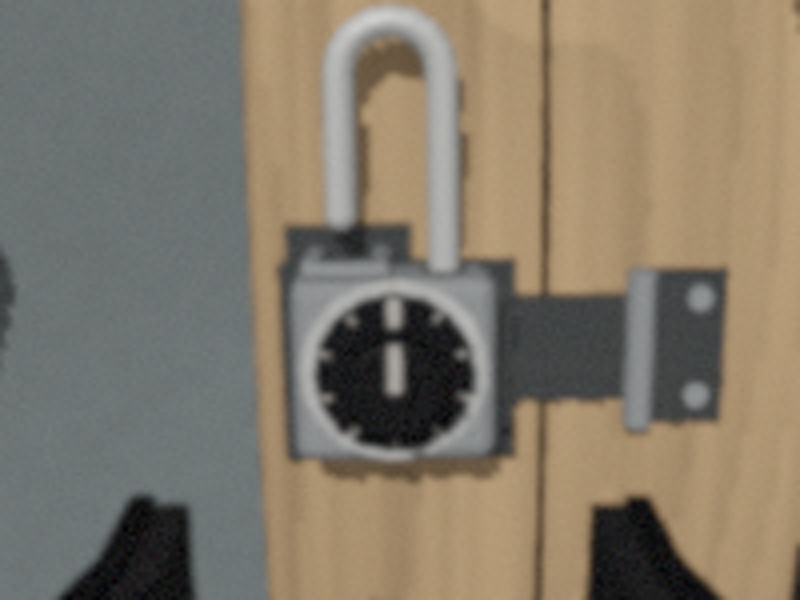

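Picture 7 shows the free (left) leg ending at crop y≈228, clear of the staple. The bow apex is at (391,8) and the disc centre at (396,370).

```bash
python3 - <<'E'
from h import *
c=env.get_calibration('wrist')
f=lambda x,y,z:at_z(c,156+x/4,98+y/4,z,True)
x=np.array([np.cos(np.radians(99.8)),np.sin(np.radians(99.8)),0])
a=f(391,8,.1045);d=f(396,371,.1205);print(a,d,'ext',(a-d)@x-.073)
g=a-.027*x;print(g,delta([g[0],g[1],.0965],99.8))
E
```

```text
[0.48184565 0.07054655 0.1045    ] [ 0.49852265 -0.01661008  0.1205    ] ext 0.01572341570872933
[0.48644131 0.04394054 0.1045    ] (array([ 56.7,   0.2, 144. ]), array([-0.0021, -0.0017,  0.0038]))
```

The same measurement with the shackle shut read -2.6 mm (bow to disc 70.4 mm, against a nominal 73), so the extension is about 18 mm, fully open. Next I regrip and lift.

Request:
{"method": "send_rows", "body": {"plan": [[60,28,0,10,0,0,0],[60,27,0,40,0,0,0],[60,0,0,40,0,0,0],[60,0,0,30,0,0,0],[60,0,0,16,0,0,0],[60,0,0,8,0,0,0],[25,0,0,0,0,0,0],[25,0,0,0,0,0,0],[25,0,0,0,0,0,0],[25,0,0,0,0,0,0],[25,0,0,0,0,0,0],[25,0,0,0,0,0,0]], "grip_force": 50}}

```text
time_s: 14.75
tool_pos: [0.4886, 0.0408, 0.0982]
tool_rot: [179.9, -0.0, 99.9]
force: [-0.0, 0.7, 2.2]
grip_width: 0.0326
```

Request:
{"method": "send_rows", "body": {"plan": [[25,0,0,0,0,0,0],[25,-0.7,0,0,0,0,0],[25,0,0,-2,0,0,0],[25,0,0,-3,0,0,0],[25,0,0,-4,0,0,0],[25,0,0,-4,0,0,0],[25,0,0,0,0,0,0]]}}

```text
time_s: 15.45
tool_pos: [0.4877, 0.0397, 0.1109]
tool_rot: [-180.0, -0.0, 99.9]
force: [-0.1, 0.4, -2.0]
grip_width: 0.0322
```

Request:
{"method": "send_rows", "body": {"plan": [[25,0,0,-6,0,0,0],[25,0,0,-8,0,0,0],[25,0,0,-12,0,0,0],[25,0,0,-18,0,0,0],[25,0,0,-22,0,0,0],[25,0,0,-22,0,0,0],[25,0,0,-20,0,0,0],[25,0,0,-14,0,0,0],[25,0,0,-8,0,0,0],[25,0,0,-3,0,0,0],[25,0,0,0,0,0,0],[25,0,0,0,0,0,0]]}}

```text
time_s: 16.65
tool_pos: [0.4876, 0.0397, 0.2427]
tool_rot: [-179.9, 0.0, 99.9]
force: [-1.0, 1.1, -1.8]
grip_width: 0.0323
```

```bash
python3 - <<'E'
from h import *
o=env.get_obs();print(o['time_s'],o['tool_pos'],o['tool_rot'],o['force'],o['grip_width'])
s=env.read_camera('scene');t=env.read_camera('top')
save(np.hstack([cv2.resize(s[110:260,150:350],(400,300)),cv2.resize(t[90:240,170:370],(400,300))]),'i.png')
E
```

```text
16.65 [0.48759438 0.03973467 0.24273998] [-1.79916734e+02  1.91120138e-02  9.99403000e+01] [-1.03274099  1.11633078 -1.83485881] 0.03227199697069019
```

View pics/i.png

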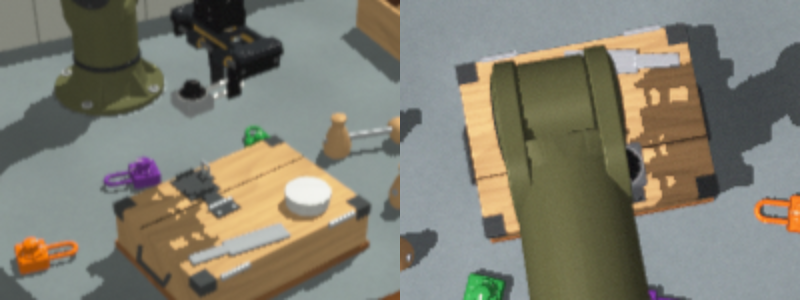

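Picture 8 shows the lock hanging from the gripper at crop (195,95), well clear of the chest, with the tin and shoehorn undisturbed.

```bash
python3 -c "
from cell import env
print(env.sign_off())"
```

```text
the job is handed in; nothing more can be done
None
```

The job is handed in at about 17 s on the clock: the open lock is off the hasp and held still above the chest. The program reported no verdict.

- **Dial:** I turned it 144° clockwise, four clicks. The picture from above then showed the long line pointing straight at the shackle.
- **Shackle:** I pulled it to a hard stop, where it no longer moved at about 30 N, then let go and looked before regripping. The picture put the extension at 15.7 mm. The same measurement with the shackle shut read 2.6 mm short, so I take the true value as about 18 mm, fully open. The free leg was clear of the staple.
- **Lift:** After regripping and raising it, the gripper was 32 mm open with about 2 N of weight on the wrist. The tool was at 0.243 m, which puts the lock's centre at about 0.25 m, some 16 cm above the chest top.
- **Bystanders:** The last picture shows the lock clear of the chest and the tin and shoehorn in place. I did not measure the bystanders' positions, and the shoe trees, mallet, brush and weight were mostly outside that crop, but nothing came near them.

Two checks disagreed. The first close look read the starting dial angle as 154°, while the top view gave 143°. I went with the 144° notch, and the later picture bore that out. The tool also travelled only 18.6 mm during the pull, against the 20 mm or more expected from the stated lock drag plus the full opening.

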